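Fit the matching adapter flange to the inclined rotary stage

ROBOT

A 7-joint arm with a two-finger parallel gripper is mounted at the origin on a cart in front of the work surface, level with it; the furniture and walls round the work are solid. World frame = base frame: x ahead of the robot, y to its left, z up, the work surface at z = 0. Lengths are in m, angles in rad, forces in N, time in s.
With the tool pointing down it reaches from about 0.4 to 0.85 m from the base axis. Payload 10.4 kg.
Tool frame: the origin (TCP) lies on the centre line of the jaws, within the pads' length; the fingertips stand 11 mm ahead of it and the grasp point (between the pads) lies 8 mm behind it; z points along the fingers, y is the line along which they close (so a half turn about z gives the same grasp; the last joint's range is limited). The gripper opens to 87 mm and grips with 3 to 60 N. Pads are 19 mm wide; open, the fingers measure 117 mm over their backs; the gripper's body (75 mm by 190 mm) begins 51 mm behind the grasp point.
Start: joints at [-1.203, 0.332, -0.065, 1.46, 0.022, 1.35, -0.088], TCP at [0.238, 0.578, 0.234] pointing down, gripper open.
Joint ranges: [-2.6, 2.6], [-0.5, 2.12], [-1.47, 1.34], [0.16, 2.42], [-1.27, 4.41], [0.06, 2.06], [-2.6, 2.6]. Speed limits (rad/s): [2.22, 2.22, 2.79, 2.79, 3.14, 3.14, 3.14].

INTERFACE

Orientations are given as a unit quaternion [x, y, z, w].
In Python, from bench import r gives the robot as it stands.
- The arm moves only by the shell command python3 -m pendant 'ROWS' [OPENING] [FORCE]. ROWS is JSON, a list of rows, each a list of 4 numbers: the shift along the tool's x, y, z in m, then the turn about the tool's z in rad. A call has 1 to 8 rows; each row shifts and turns the commanded pose from where the row before left it, along the tool's axes as they then stand; what a row does not reach is not made up. A row lasts 1/12 s, in which the tool goes at most 41.7 mm and 7.16 degrees, less where a joint would pass 70% of its speed; a pose out of reach is approached as far as the arm can. A call with a gripper value outside its range is refused whole. OPENING is the opening, from 0 (shut) to 1 (fully open), set as the call begins (- or left out, the last holds). The fingers move at their own pace and stop on an object; FORCE is the grip in N (left out, the last holds). Time passes only in rows, so rows that do not move let the fingers close. It gives the time, the measured TCP pose, the force, the opening and the grip force at its end, in the units of the state.
- r.read_state(): the state, without advancing time (a new reading comes with each control period).
- r.camera(name): name is "side" or "top"; returns a dict with "img" (384x512x3 uint8, red, green, blue), "camera_matrix" (3x3 intrinsics, pixels), "xyz" and "attitude" of the camera in the world. Camera axes: x right, y down, z forward; pixel columns grow to the right and rows downward; lengths in m; the calibration is good to about 2 mm. A picture is of the moment at which its call begins. There is no depth.
- r.close_job(): hands the job in; it is judged then, once.
Trained networks look in the newest picture that a camera, given by its name, has taken for a name from the list of things; names that differ only in an ending like _2 or _b are one class to them, and where a whole thing is asked for, a point or a joint stands for the part that bears it (a point fixed in the world has none). Each returns a list of dicts, best first, with "score" (0 to 1); they miss things now and then, are a little off and sometimes report something else, mostly with a low value. They report only what shows in the picture. A call takes as long as a camera call.
- r.outline_of(thing, camera): "mask" (384x512 bool, what is visible of it) and "bbox" ([centre column, centre row, width, height] in pixels, round what is visible of it).
The state is a dict: "time": time; "joint_positions": joint angles; "joint_vel": joint speeds; "joint_torque": joint torques, N m; "ee_pos": TCP position; "eef_rot": TCP orientation; "ft_force": force on the tool from outside, world axes, zero at the start; "torque": the same for the moment, N m; "width": finger opening in m; "grip_force": force on a finger pad.
Only numpy, scipy, OpenCV 4.12 (cv2) and the standard library are available. Lean on these libraries where they do the work, as an engineer would, in place of code of your own. Each camera call takes 0.05 s, during which the arm holds its last target. There are 200 camera calls.

TASK

Pick out the one adapter flange whose keyholes line up with the three studs on the inclined rotary stage, set it flat on the stud plate with the stud heads through its keyholes, and turn it clockwise until the studs reach the far ends of the slots, so that it is locked on. Let go of it, and leave the other two flanges and the other things on the bench as they are.

Things in the scene. Friction and masses are not known exactly. Their poses are not given: they have to be found in the camera images.
- stage: bench rotary stage, fixed to the worktop: an aluminium base plate 176 x 128 x 12 mm with an angle bracket that carries a round head inclined at 30 degrees. Origin: centre of the base plate's underside; z up; -x is the front, the side to which the head faces
- stud_plate: the stage's black round stud plate, 126 mm in diameter; it does not turn. Origin: centre of its flat face, 105 mm above the worktop. z: normal of the face, outward, leaning 30 degrees from vertical to the stage's front; x points up the slope. Three steel shoulder studs stand on it, 120 degrees apart on a circle of 44 mm radius. A hand knob below the face reaches 94 mm from the axis on the -y side
- stud0 (a point): axis of the first stud at the face, on the stud plate's x axis, 44 mm from the centre. Each stud has a shank 8 mm in diameter up to 8.5 mm above the face, then a head 18 mm in diameter, 5 mm thick, chamfered on top (its top 13.5 mm above the face)
- stud1 (a point): axis of the second stud at the face (120 degrees counter-clockwise from the first, seen from outside)
- stud2 (a point): axis of the third stud at the face (240 degrees counter-clockwise from the first)
- flange_a: aluminium adapter flange, loose, lying on the worktop hub up: a round plate 126 mm in diameter, 6 mm thick, with a central hub. Four keyholes, 90 degrees apart on a circle of 44 mm radius. Origin: centre of the plate's underside; z up through the hub. Hub and keyhole shape as flange_b
- flange_b: aluminium adapter flange like flange_a, 0.25 to 0.42 kg, but with three keyholes, 120 degrees apart on a circle of 44 mm radius. Origin: centre of the underside; z up through the hub. Hub: a round collar 38 mm in diameter up to 10 mm above the underside, then to 50 mm above it the same round with two flats 28 mm apart that face the flange's +y and -y, each 26 mm wide: grip it there
- flange_c: aluminium adapter flange like flange_b, with three keyholes 120 degrees apart, but on a smaller circle of 34 mm radius. Origin: centre of the plate's underside; z up through the hub
- flange_b_end0 (a point): centre of the round closed end of flange_b's first slot, at the underside. From each entry hole an arc slot 12 mm wide runs 28 degrees counter-clockwise (seen from the hub side) on the 44 mm circle to this end
- wash_bottle: white wash bottle with a red cap, 62 mm in diameter, 170 mm high, a bystander. Origin at its underside
- post_holder: black post holder with a thumb screw, 50 x 41 x 62 mm, a bystander. Origin at its underside
- driver: screwdriver with a red handle, 184 mm long, 26 mm thick, lying down, a bystander. Origin at mid length at its underside
- flange_b_entry0 (a point): centre of the round entry hole, 25 mm in diameter, of flange_b's first keyhole, at the underside, 44 mm from the axis on the flange's x axis. With the entry holes over the studs the flange goes down flat on the face; turning it 28 degrees clockwise (seen from the hub side) then brings the studs to the slot ends, with their heads over the plate

How it is judged:
At the end, for the whole second after the job is handed in: The flange with three keyholes on the wide circle lies flat on the stud plate (underside within 3 mm, axis within 6 mm and 3 degrees), its slot ends within 8 mm of the studs, and is at rest; the other two flanges are within 30 mm of where they lay (distance between flange_b and stud_plate below 0.006 m and z of flange_b in the frame of stud_plate below 0.003 m and angle between the z axis of flange_b and the z axis of stud_plate, either way round below 0.06 rad and (distance between flange_b_end0 and stud0 below 0.008 m or distance between flange_b_end0 and stud1 below 0.008 m or distance between flange_b_end0 and stud2 below 0.008 m) and linear speed of flange_b below 0.01 m/s and distance of each of flange_a, flange_c from where it was at the start of the episode below 0.03 m); the robot touches nothing.
It fails at once if one of the flanges that do not fit is moved by more than 30 mm (distance of any of flange_a, flange_c from where it was at the start of the episode above 0.03 m).
It fails at once if the wash bottle, post holder or screwdriver is moved by more than 30 mm (distance of any of wash_bottle, post_holder, driver from where it was at the start of the episode above 0.03 m).
It also fails if it takes over 42 s, if anything falls off the work surface, if the arm or the gripper's body presses on something with over 40 N, if the wrist force passes 120 N, or if a joint passes its speed limit or range.

## Working session

There is one attempt and no reset: what is moved stays moved. The work goes in short steps, Python scripts to look and compute and a shell command to move; the robot and the scene stay as the last step left them, time stands still between calls to the robot, and variables do not carry over. Pictures are saved under pics/ and viewed, at most 10 in all, crops included, and the job is handed in when it is done.

```bash
mkdir -p pics; ls; python3 - <<'E'
from bench import r
import cv2,numpy as np
for n in("top","side"):
    c=r.camera(n);cv2.imwrite(f"pics/{n}0.png",c["img"][:,:,::-1]);print(n,c["camera_matrix"],c["xyz"],c["attitude"])
    for t in("flange_a","flange_b","flange_c","stage","stud_plate"):
        for o in r.outline_of(t,n)[:4]:print(t,round(o["score"],2),np.round(o["bbox"],1))
s=r.read_state();print(s)
E
```

```text
pics
top [[476.0838494    0.         251.96394966]
 [  0.         476.0838494  191.02273681]
 [  0.           0.           1.        ]] [ 3.41077921e-01 -3.82554260e-04  1.49819006e+00] [ 0.70630502 -0.70217965  0.06570509 -0.06131712]
flange_a 0.77 [246.3 237.3  36.4  42.2]
flange_a 0.76 [189.5 246.4  43.8  38.4]
flange_a 0.72 [131.1 241.8  38.8  43.6]
flange_b 0.77 [246.3 237.3  36.4  42.2]
flange_b 0.76 [189.5 246.4  43.8  38.4]
flange_b 0.72 [131.1 241.8  38.8  43.6]
flange_c 0.77 [246.3 237.3  36.4  42.2]
flange_c 0.76 [189.5 246.4  43.8  38.4]
flange_c 0.72 [131.1 241.8  38.8  43.6]
stage 0.83 [331.8 192.9  56.6  62.7]
stud_plate 0.69 [334.1 184.4  56.1  44.8]
side [[478.67296434   0.         263.87275823]
 [  0.         478.67296434 191.27263033]
 [  0.           0.           1.        ]] [-0.56756361 -0.67769543  1.18062984] [ 0.78935126 -0.43922319  0.21834081 -0.36923553]
flange_a 0.94 [241.9 229.1  32.1  28.2]
flange_a 0.9 [202.6 214.   36.6  22.8]
flange_a 0.75 [168.  195.8  24.   26.8]
flange_b 0.94 [241.9 229.1  32.1  28.2]
flange_b 0.9 [202.6 214.   36.6  22.8]
flange_
[... 247 characters left out ...]
oint_positions': array([-1.20262652,  0.33217774, -0.06468769,  1.46012198,  0.02162555,
        1.34989169, -0.08850308]), 'joint_vel': array([ 0.00026565, -0.00046742, -0.00126402,  0.00024999,  0.00098939,
       -0.00047974, -0.00105733]), 'joint_torque': array([ 1.49854418e-04, -6.22760439e+01,  2.44896073e-02, -3.89980066e+01,
       -6.11539884e-02,  3.16348358e-02,  1.05472648e-05]), 'ee_pos': array([0.23806667, 0.57789994, 0.2335789 ]), 'eef_rot': array([1.94146782e-01, 9.80972489e-01, 4.67485816e-05, 1.44433752e-05]), 'ft_force': array([ 0.39798779,  0.56572133, -0.45335276]), 'torque': array([-0.06907625, -0.01696995,  0.04589058]), 'grip_force': 0.0, 'width': 0.08691275391915804}
```

```bash
python3 - <<'E'
import cv2
a=cv2.imread("pics/top0.png");b=cv2.imread("pics/side0.png")
cv2.imwrite("pics/top0c.png",cv2.resize(a[140:290,90:390],(800,400),interpolation=cv2.INTER_CUBIC))
E
```

```text
(no output)
```

View pics/side0.png

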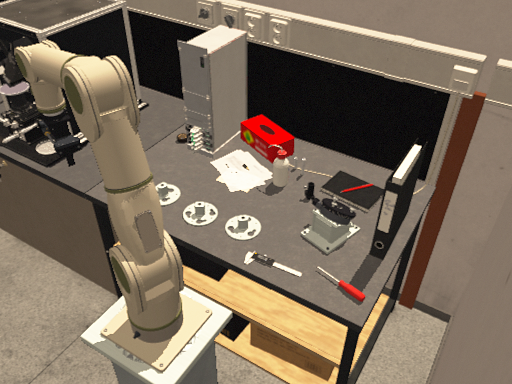

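View pics/top0c.png

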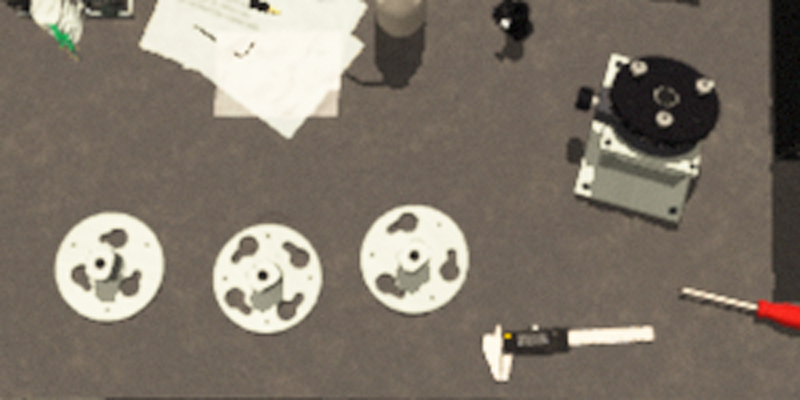

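```bash
cat > h.py <<'E'
import numpy as np,cv2
from scipy.spatial.transform import Rotation as R
from scipy.optimize import minimize,least_squares
def proj(c,P):
    q=(np.atleast_2d(P)-c["xyz"])@R.from_quat(c["attitude"]).as_matrix()
    return (q/q[:,2:])@c["camera_matrix"].T[:,:2]
def back(c,uv,z):
    uv=np.atleast_2d(uv);d=np.c_[uv,np.ones(len(uv))]@np.linalg.inv(c["camera_matrix"]).T@R.from_quat(c["attitude"]).as_matrix().T
    return c["xyz"]+d*((z-c["xyz"][2])/d[:,2])[:,None]
def plateR(yaw): # yaw = heading of up-slope (plate x, horizontal part)
    return R.from_euler("z",yaw).as_matrix()@R.from_euler("y",-30,degrees=True).as_matrix()
E
python3 - <<'E'
from h import *
from bench import r
def model(x,y,yaw,p):
    d=p-[x,y];rr=np.hypot(*d.T);a=np.arctan2(d[:,1],d[:,0])-yaw
    s=lambda v:np.clip(.5-v/.003,0,1)
    m=s(rr-.063)
    for k in range(3):
        b=(a-k*2*np.pi/3+np.pi)%(2*np.pi)-np.pi
        e=np.hypot(rr*np.cos(b)-.044,rr*np.sin(b))-.0125
        t=np.clip(b,0,np.radians(28))
        sl=np.hypot(rr*np.cos(b)-.044*np.cos(t),rr*np.sin(b)-.044*np.sin(t))-.006
        m=m*(1-s(np.minimum(e,sl)))
    return m
for n in("top","side"):
    c=r.camera(n);g=c["img"].astype(float).mean(2)
    o=max(r.outline_of("flange_b",n),key=lambda o:o["bbox"][0]);bb=np.array(o["bbox"])
    ctr=back(c,bb[:2],.006)[0];print(n,"bbox ctr",ctr.round(4))
    v,u=np.mgrid[0:384,0:512];sel=(abs(u-bb[0])<40)&(abs(v-bb[1])<40)
    p=back(c,np.c_[u[sel],v[sel]],.006)[:,:2];I=np.clip(g[sel],60,200)
    def f(q):
        d=np.hypot(*(p-q[:2]).T);w=(d<.072)&(d>.03);m=model(*q,p)[w]
        return -np.corrcoef(m,I[w])[0,1]
    best=min((minimize(f,[ctr[0]+dx,ctr[1]+dy,a],method="Nelder-Mead",options=dict(initial_simplex=[[ctr[0]+dx,ctr[1]+dy,a],[ctr[0]+dx+.004,ctr[1]+dy,a],[ctr[0]+dx,ctr[1]+dy+.004,a],[ctr[0]+dx,ctr[1]+dy,a+.15]])) for a in np.arange(0,2.09,.26) for dx in(-.005,.005) for dy in(0,)),key=lambda s:s.fun)
    print("flange",best.x.round(4),np.degrees(best.x[2])%120,best.fun)
    o=r.outline_of("stud_plate",n)[0];bb=np.array(o["bbox"])
    m=(cv2.morphologyEx(o["mask"].astype(np.uint8),cv2.MORPH_CLOSE,np.ones((5,5))))>0
    k,l,st,ce=cv2.connectedComponentsWithStats(((g>75)&m).astype(np.uint8))
    for i in range(1,k):
        if st[i,4]>2:
            w=np.where((l==i),g-60,0);print("blob",st[i,4],[round((w*q).sum()/w.sum(),2) for q in(u,v)],"max",g[l==i].max())
    cv2.imwrite(f"pics/st_{n}.png",cv2.resize(c["img"][int(bb[1])-30:int(bb[1])+40,int(bb[0])-45:int(bb[0])+45,::-1],None,fx=6,fy=6,interpolation=cv2.INTER_CUBIC))
    print("crop origin",int(bb[0])-45,int(bb[1])-30)
    for t in("wash_bottle","post_holder","driver"):
        for o in r.outline_of(t,n)[:1]:print(t,back(c,o["bbox"][:2],.03).round(3))
a=cv2.imread("pics/st_top.png");b=cv2.imread("pics/st_side.png")
cv2.imwrite("pics/st.png",cv2.resize(np.hstack([a,b]),(800,311)))
E
```

```text
top bbox ctr [0.4563 0.0139 0.006 ]
flange [0.4676 0.0122 2.2911] 11.268264439411155 -0.9448334765258831
blob 31 [np.float64(329.01), np.float64(164.88)] max 198.66666666666666
blob 23 [np.float64(353.04), np.float64(172.04)] max 205.33333333333334
blob 343 [np.float64(329.62), np.float64(195.74)] max 240.33333333333334
blob 11 [np.float64(335.83), np.float64(174.77)] max 124.0
blob 8 [np.float64(342.9), np.float64(177.25)] max 95.0
blob 32 [np.float64(338.58), np.float64(184.16)] max 199.33333333333334
crop origin 290 154
wash_bottle [[0.768 0.03  0.03 ]]
post_holder [[ 0.749 -0.105  0.03 ]]
driver [[ 0.398 -0.418  0.03 ]]
side bbox ctr [0.4592 0.0067 0.006 ]
flange [0.4661 0.0102 2.2748] 10.336194404113996 -0.8394657618236147
blob 14 [np.float64(320.11), np.float64(200.53)] max 122.33333333333333
blob 31 [np.float64(333.8), np.float64(202.92)] max 207.0
blob 233 [np.float64(330.27), np.float64(219.19)] max 253.66666666666666
blob 5 [np.float64(340.4), np.float64(207.69)] max 130.33333333333334
blob 17 [np.float64(351.59), np.float64(209.27)] max 207.0
crop origin 287 183
wash_bottle [[0.818 0.054 0.03 ]]
post_holder [[ 0.75  -0.115  0.03 ]]
driver [[ 0.388 -0.437  0.03 ]]
```

View pics/st.png

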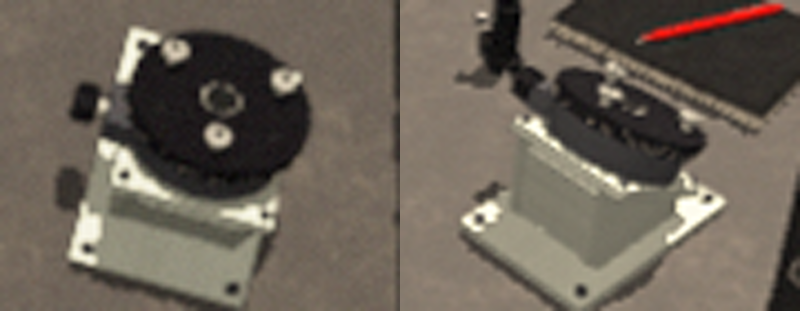

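```bash
python3 - <<'E'
from h import *
from bench import r
ims=[]
for n in("top","side"):
    c=r.camera(n);p=proj(c,[.467,.0115,.03])[0];u,v=p.astype(int)
    im=c["img"][v-22:v+23,u-25:u+25,::-1].copy()
    im=cv2.resize(im,None,fx=8,fy=8,interpolation=cv2.INTER_CUBIC)
    if n=="top":
        def f(q):
            M=plateR(q[2]);P=[[.044*np.cos(t),.044*np.sin(t),.0125] for t in(0,2*np.pi/3,-2*np.pi/3)]
            return (proj(c,P@M.T+[q[0],q[1],.105])-[[338.58,184.16],[353.04,172.04],[329.01,164.88]]).ravel()
        x0=back(c,[338,178],.105)[0]
        s=least_squares(f,[x0[0],x0[1],3.0],x_scale=[.01,.01,.1]);print("plate",s.x.round(4),np.degrees(s.x[2]),f(s.x).round(2))
    ims.append(im)
    # hub outline score for three candidates
    g=c["img"].mean(2)
    for k in(10.8,130.8,250.8):
        t=np.linspace(0,2*np.pi,73)
        h=np.c_[.019*np.cos(t),np.clip(.019*np.sin(t),-.014,.014)]
        h=h@R.from_euler("z",k,degrees=True).as_matrix()[:2,:2].T+[.467,.0115]
        uv=proj(c,np.c_[h,np.full(73,.05)])
        q=((uv-[u-25,v-22]+.5)*8).astype(np.int32)
        if k==10.8:cv2.polylines(im,[q],True,(0,0,255),1)
        if k==130.8:cv2.polylines(im,[q],True,(0,255,0),1)
        if k==250.8:cv2.polylines(im,[q],True,(255,0,0),1)
cv2.imwrite("pics/hub.png",np.hstack(ims))
E
```

```text
plate [ 0.6409 -0.2689  2.8612] 163.93352500227195 [-0.2   0.05  0.36 -0.1  -0.16  0.05]
```

View pics/hub.png

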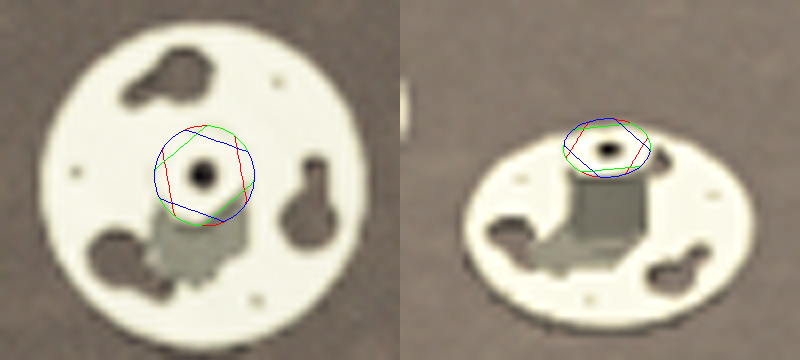

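```bash
cat >> h.py <<'E'
def todo(s,tcp,yaz=None):
    M=R.from_quat(s["eef_rot"]).as_matrix();d=M.T@(np.array(tcp)-s["ee_pos"])
    a=np.degrees(np.arctan2(M[1,1],M[0,1]));o="t %.2f pos %s tooly %.2f mm in tool %s tiltz %s"%(s["time"],s["ee_pos"].round(4),a,(d*1e3).round(1),M[:,2].round(3))
    if yaz is not None:
        t=-((yaz-a+90)%180-90);o+=" turn %.3f rad"%np.radians(t)
    o+=" F %s w %.4f g %.1f"%(s["ft_force"].round(1),s["width"],s["grip_force"]);print(o)
E
python3 -c "
from h import *
from bench import r
todo(r.read_state(),[.467,.011,.12],40.8)"
```

```text
t 1.30 pos [0.238  0.5779 0.2336] tooly 67.61 mm in tool [-427.6 -437.   113.5] tiltz [-0.  0. -1.] turn 0.468 rad F [ 0.4  0.2 -0.6] w 0.0871 g 0.0
```

```bash
python3 -m pendant '[[-0.0267,-0.0273,0,0],[-0.0267,-0.0273,0,0],[-0.0267,-0.0273,0,0],[-0.0267,-0.0273,0,0],[-0.0267,-0.0273,0,0],[-0.0267,-0.0273,0,0],[-0.0267,-0.0273,0,0],[-0.0267,-0.0273,0,0]]' 1
python3 -m pendant '[[-0.0267,-0.0273,0,0],[-0.0267,-0.0273,0.01,0],[-0.0267,-0.0273,0.01,0],[-0.0267,-0.0273,0.01,0],[-0.0267,-0.0273,0.01,0],[-0.0267,-0.0273,0.01,0],[-0.0267,-0.0273,0.01,0],[-0.0267,-0.0273,0.01,0]]'
python3 -m pendant '[[0,0,0.02,0.117],[0,0,0.02,0.117],[0,0,0,0.117],[0,0,0,0.117],[0,0,0,0],[0,0,0,0]]'
python3 -c "
from h import *
from bench import r
todo(r.read_state(),[.467,.011,.028],40.8)"
```

```text
time: 1.97
ee_pos: [0.3527, 0.2928, 0.2338]
eef_rot: [0.194, 0.981, 0.0, 0.0]
ft_force: [-0.2, 0.5, -0.0]
width: 0.0873
grip_force: 0.0
time: 2.63
ee_pos: [0.4671, 0.0094, 0.1635]
eef_rot: [0.194, 0.981, 0.0, 0.001]
ft_force: [1.2, 1.3, -0.9]
width: 0.0873
grip_force: 0.0
time: 3.13
ee_pos: [0.4668, 0.0113, 0.1237]
eef_rot: [0.415, 0.91, 0.0, 0.0]
ft_force: [-1.2, 0.4, -0.2]
width: 0.0868
grip_force: 0.0
t 3.13 pos [0.4668 0.0113 0.1237] tooly 41.01 mm in tool [-0.4 -0.1 95.7] tiltz [ 0.  0. -1.] turn 0.004 rad F [-1.2  0.4 -0.2] w 0.0868 g 0.0
```

```bash
python3 -m pendant '[[0,0,0.03,0],[0,0,0.03,0],[0,0,0.025,0],[0,0,0.011,0],[0,0,0,0],[0,0,0,0]]'
python3 -m pendant '[[0,0,0,0],[0,0,0,0],[0,0,0,0],[0,0,0,0],[0,0,0,0],[0,0,0,0],[0,0,0,0],[0,0,0,0]]' 0 20
```

```text
time: 3.63
ee_pos: [0.467, 0.0112, 0.0281]
eef_rot: [0.416, 0.91, -0.0, 0.0]
ft_force: [0.4, -0.5, 0.6]
width: 0.0872
grip_force: 0.0
time: 4.3
ee_pos: [0.4667, 0.0113, 0.0276]
eef_rot: [0.416, 0.909, 0.0, 0.0]
ft_force: [-0.4, 0.6, -0.2]
width: 0.0412
grip_force: 0.0
```

```bash
python3 -m pendant '[[0,0,0,0],[0,0,0,0],[0,0,0,0],[0,0,0,0],[0,0,0,0],[0,0,0,0],[0,0,0,0],[0,0,0,0]]'
python3 -m pendant '[[0,0,-0.02,0],[0,0,-0.03,0],[0,0,-0.04,0],[0,0,-0.04,0],[0,0,-0.04,0],[0,0,-0.02,0],[0,0,0,0]]'
python3 -c "
from h import *
from bench import r
s=r.read_state()
n=plateR(2.8612)[:,2];c=np.array([.6409,-.2689,.105]);print(n,c)
todo(s,[c[0],c[1],.25],73.9)"
```

```text
time: 4.97
ee_pos: [0.4666, 0.0113, 0.0275]
eef_rot: [0.416, 0.909, 0.0, -0.0]
ft_force: [-1.2, -0.4, 0.2]
width: 0.0278
grip_force: 20.0
time: 5.55
ee_pos: [0.4687, 0.0115, 0.2219]
eef_rot: [0.416, 0.909, 0.003, 0.003]
ft_force: [-0.1, -0.4, -4.9]
width: 0.0279
grip_force: 20.0
[ 0.48047343 -0.13836649  0.8660254 ] [ 0.6409 -0.2689  0.105 ]
t 5.55 pos [0.4687 0.0115 0.2219] tooly 40.78 mm in tool [-324.9  -52.6  -27.7] tiltz [ 0.007  0.002 -1.   ] turn -0.578 rad F [-0.1 -0.4 -4.9] w 0.0279 g 20.0
```

```bash
python3 -m pendant '[[-0.037,-0.0052,-0.003,0],[-0.037,-0.0052,0,0],[-0.037,-0.0052,0,0],[-0.037,-0.0052,0,0],[-0.037,-0.0052,0,0],[-0.037,-0.0052,0,0],[-0.037,-0.0052,0,0],[-0.037,-0.0052,0,0]]'
python3 -m pendant '[[-0.037,-0.0052,0,-0.04],[0,0,0,-0.11],[0,0,0,-0.11],[0,0,0,-0.11],[0,0,0,-0.11],[0,0,0,-0.098],[0,0,0,0],[0,0,0,0]]'
python3 - <<'E'
from h import *
from bench import r
s=r.read_state();todo(s,[.6504,-.2716,.2145],73.9)
ims=[]
for n in("top","side"):
    c=r.camera(n);u,v=proj(c,s["ee_pos"])[0].astype(int)
    im=cv2.resize(c["img"][v-35:v+35,u-35:u+35,::-1],None,fx=5.6,fy=5.6,interpolation=cv2.INTER_CUBIC)
    M=R.from_quat(s["eef_rot"]).as_matrix();o=s["ee_pos"]+[0,0,-.028]
    t=np.linspace(0,2*np.pi,73)
    for rad,z in((.063,.006),(.063,0)):
        q=proj(c,o+np.c_[rad*np.cos(t),rad*np.sin(t),0*t+z]);cv2.polylines(im,[((q-[u-35,v-35]+.5)*5.6).astype(np.int32)],True,(0,255,0) if z else (0,0,255),1)
    P=[[.044*np.cos(t),.044*np.sin(t),.0125] for t in(0,2*np.pi/3,-2*np.pi/3)]
    q=proj(c,P@plateR(2.8612).T+[.6409,-.2689,.105]);print(n,q.round(1))
    ims.append(im)
cv2.imwrite("pics/hov.png",np.hstack(ims))
E
```

```text
time: 6.22
ee_pos: [0.6287, -0.2411, 0.2178]
eef_rot: [0.416, 0.909, -0.0, -0.002]
ft_force: [0.3, 0.3, -2.0]
width: 0.0279
grip_force: 20.0
time: 6.88
ee_pos: [0.6482, -0.2713, 0.2186]
eef_rot: [0.142, 0.99, 0.0, -0.001]
ft_force: [-0.9, 1.1, -3.5]
width: 0.0277
grip_force: 20.0
t 6.88 pos [ 0.6482 -0.2713  0.2186] tooly 73.72 mm in tool [-2.2  0.3  4.1] tiltz [-0.002  0.001 -1.   ] turn -0.003 rad F [-0.9  1.1 -3.5] w 0.0277 g 20.0
top [[338.4 184.2]
 [353.4 171.9]
 [328.9 164.9]]
side [[333.1 202.7]
 [351.5 208.3]
 [334.5 197.5]]
```

View pics/hov.png

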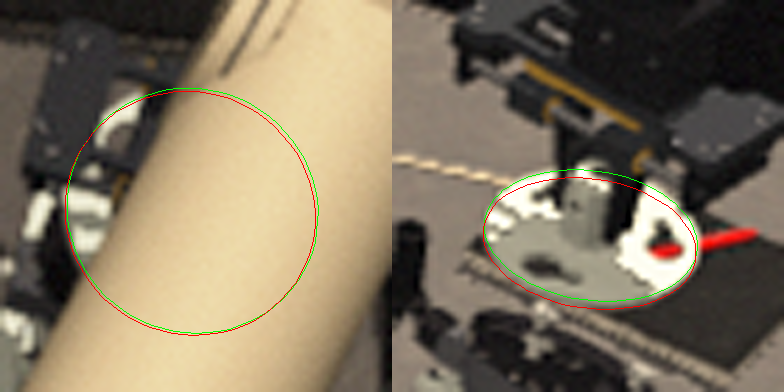

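```bash
python3 -m pendant '[[-0.002,0,0.02,-0.003],[0,0,0.02,0],[0,0,0.008,0],[0,0,0,0],[0,0,0,0],[0,0,0,0]]'
python3 -m pendant '[[0,0,0.002,0],[0,0,0.002,0],[0,0,0.002,0],[0,0,0,0]]'
```

```text
time: 7.48
ee_pos: [0.6512, -0.2722, 0.1738]
eef_rot: [0.139, 0.99, -0.0, 0.001]
ft_force: [0.6, -0.1, -3.5]
width: 0.0284
grip_force: 20.0
time: 7.82
ee_pos: [0.6506, -0.2718, 0.1662]
eef_rot: [0.138, 0.99, 0.0, -0.0]
ft_force: [-0.1, 0.7, -4.2]
width: 0.0279
grip_force: 20.0
```

```bash
python3 -m pendant '[[0,0,0.002,0],[0,0,0.002,0],[0,0,0,0]]'
python3 -m pendant '[[-0.001,0,0.002,0],[-0.001,0,0.002,0],[0,0,0,0]]'
```

```text
time: 8.07
ee_pos: [0.6512, -0.272, 0.1627]
eef_rot: [0.138, 0.99, -0.0, 0.001]
ft_force: [1.8, 0.2, 0.1]
width: 0.0279
grip_force: 20.0
time: 8.32
ee_pos: [0.653, -0.2726, 0.1584]
eef_rot: [0.138, 0.99, -0.0, 0.0]
ft_force: [3.3, -1.1, 0.5]
width: 0.0283
grip_force: 20.0
```

```bash
python3 -m pendant '[[-0.0015,0,0.003,0],[-0.0015,0,0.003,0],[-0.001,0,0.003,0],[-0.001,0,0.003,0],[-0.0005,0,0.003,0],[-0.0005,0,0.003,0],[0,0,0,0]]'
python3 - <<'E'
from h import *
from bench import r
s=r.read_state();todo(s,[.6504,-.2716,.2145],73.9)
c=r.camera("side");u,v=proj(c,s["ee_pos"])[0].astype(int)
cv2.imwrite("pics/t1.png",cv2.resize(c["img"][v-25:v+35,u-35:u+35,::-1],None,fx=9,fy=9,interpolation=cv2.INTER_CUBIC))
E
```

```text
time: 8.9
ee_pos: [0.6584, -0.274, 0.1396]
eef_rot: [0.138, 0.99, 0.0, -0.0]
ft_force: [1.1, -1.0, -2.1]
width: 0.0277
grip_force: 20.0
t 8.90 pos [ 0.6584 -0.274   0.1396] tooly 74.09 mm in tool [  8.4   0.2 -74.9] tiltz [-0.001  0.    -1.   ] turn 0.003 rad F [ 1.1 -1.  -2.1] w 0.0277 g 20.0
```

View pics/t1.png

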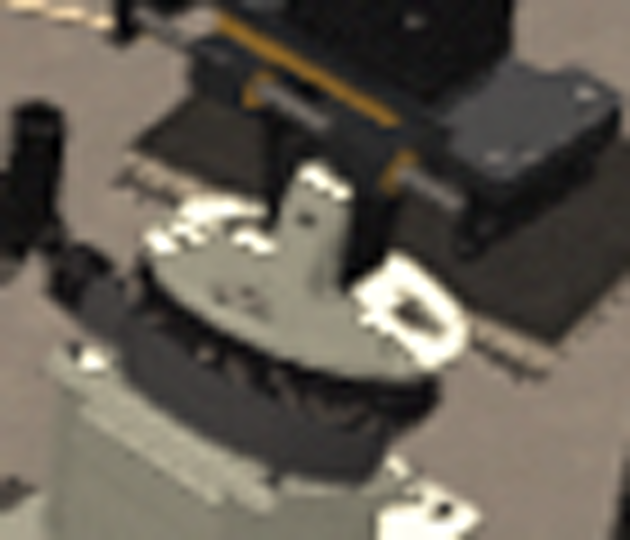

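```bash
python3 -m pendant '[[-0.0005,0,0.003,0],[-0.0005,0,0.003,0],[0,0,0.002,0],[0,0,0,0]]'
python3 -m pendant '[[0,0,0.002,0],[0.0005,0,0.002,0],[0.0005,0,0.001,0],[0,0,0,0],[0,0,0,0]]'
```

```text
time: 9.28
ee_pos: [0.659, -0.2751, 0.1322]
eef_rot: [0.139, 0.99, -0.0, -0.0]
ft_force: [-1.4, -2.3, -0.2]
width: 0.0278
grip_force: 20.0
time: 9.7
ee_pos: [0.6589, -0.2737, 0.1274]
eef_rot: [0.138, 0.99, 0.0, 0.0]
ft_force: [2.9, -1.9, -0.2]
width: 0.0278
grip_force: 20.0
```

```bash
cat > look.py <<'E'
import sys
from h import *
from bench import r
s=r.read_state();todo(s,[.6582,-.2739,.1282],73.9)
c=r.camera("side");u,v=333,207
im=cv2.resize(c["img"][v-30:v+30,u-35:u+35,::-1],None,fx=9,fy=9,interpolation=cv2.INTER_CUBIC)
t=np.linspace(0,2*np.pi,73);M=plateR(2.8612);o=np.array([.6409,-.2689,.105])
def dr(P,col):cv2.polylines(im,[((proj(c,P@M.T+o)-[u-35,v-30]+.5)*9).astype(np.int32)],True,col,1)
dr(np.c_[.063*np.cos(t),.063*np.sin(t),0*t+.006],(0,255,0))
dr(np.c_[.019*np.cos(t),.019*np.sin(t),0*t+.05],(0,255,0))
for k in range(3):dr(np.c_[.044*np.cos(k*2.0944)+.009*np.cos(t),.044*np.sin(k*2.0944)+.009*np.sin(t),0*t+.0135],(0,0,255))
cv2.imwrite(f"pics/{sys.argv[1]}.png",im)
E
python3 look.py s1
```

```text
t 9.70 pos [ 0.6589 -0.2737  0.1274] tooly 74.11 mm in tool [ 0.6 -0.4 -0.8] tiltz [ 0.001  0.    -1.   ] turn 0.004 rad F [ 2.9 -1.9 -0.2] w 0.0278 g 20.0
```

View pics/s1.png

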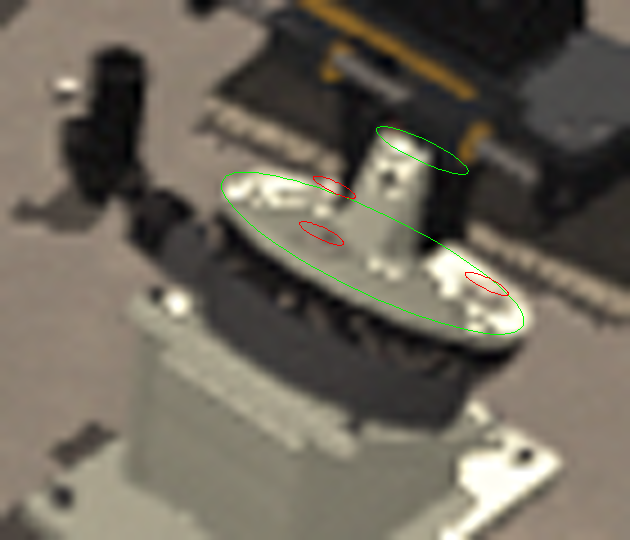

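```bash
python3 -m pendant '[[-0.001,0,0.001,0],[-0.001,0,0.001,0],[0,0,0.001,0],[0,0,0,0]]'
python3 -m pendant '[[-0.001,0,0.001,0],[0,0,0.001,0],[0,0,0,0],[0,0,0,0]]'; python3 look.py s2
```

```text
time: 10.08
ee_pos: [0.6615, -0.2745, 0.1258]
eef_rot: [0.138, 0.99, 0.0, 0.001]
ft_force: [2.4, -0.5, 7.6]
width: 0.0274
grip_force: 20.0
time: 10.42
ee_pos: [0.6627, -0.2749, 0.125]
eef_rot: [0.138, 0.99, 0.0, 0.002]
ft_force: [-0.9, 1.1, 13.3]
width: 0.0277
grip_force: 20.0
t 10.42 pos [ 0.6627 -0.2749  0.125 ] tooly 74.11 mm in tool [ 4.5 -0.3 -3.2] tiltz [ 0.004 -0.    -1.   ] turn 0.004 rad F [-0.9  1.1 13.3] w 0.0277 g 20.0
```

View pics/s2.png

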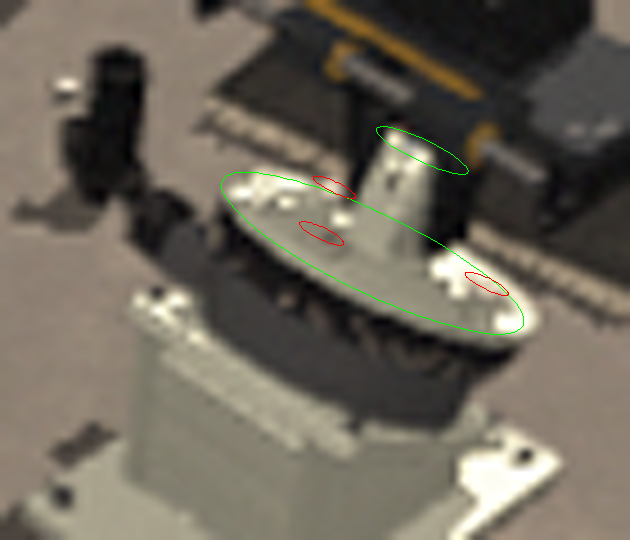

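```bash
python3 -m pendant '[[0.001,0,-0.001,0],[0.001,0,-0.0005,0],[0.001,0,-0.0005,0],[0.0012,0,-0.0005,0],[0,0,0,0],[0,0,0,0]]'; python3 look.py s3
```

```text
time: 10.97
ee_pos: [0.6599, -0.2738, 0.1268]
eef_rot: [0.138, 0.99, -0.0, 0.003]
ft_force: [8.3, -2.1, 5.1]
width: 0.028
grip_force: 20.0
t 10.97 pos [ 0.6599 -0.2738  0.1268] tooly 74.14 mm in tool [ 1.6 -0.6 -1.4] tiltz [ 0.006 -0.001 -1.   ] turn 0.004 rad F [ 8.3 -2.1  5.1] w 0.0280 g 20.0
```

View pics/s3.png

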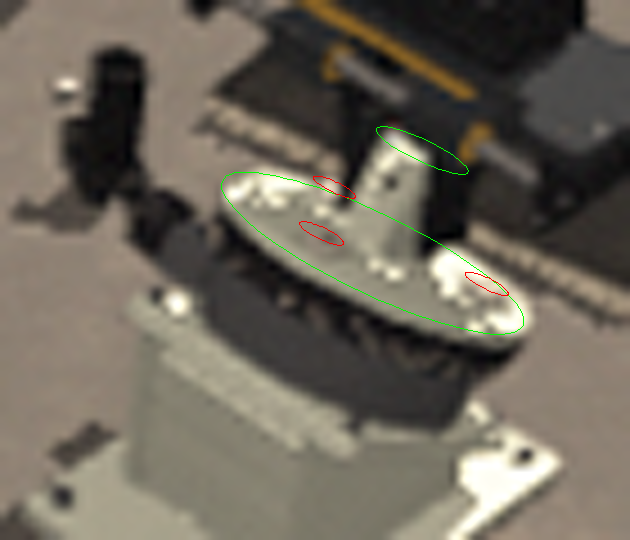

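```bash
cat > fit.py <<'E'
from h import *
from bench import r
YAW=2.8612
def rend(c,G,tilt,yaw=YAW,L=.036):
    Rm=R.from_euler("z",yaw).as_matrix()@R.from_euler("y",-tilt,degrees=True).as_matrix()
    o=G-Rm[:,2]*L;t=np.linspace(0,2*np.pi,49);im=np.zeros((384*4,512*4),np.uint8)
    ring=lambda rad,z:np.c_[rad*np.cos(t),rad*np.sin(t),0*t+z]
    P=np.r_[ring(.063,0),ring(.063,.006)]
    for Q in (P,np.r_[ring(.018,.006),ring(.018,.05)]):
        uv=((proj(c,Q@Rm.T+o)+.5)*4).astype(np.float32);cv2.fillPoly(im,[cv2.convexHull(uv).astype(np.int32)],255)
    return cv2.resize(im,(512,384),interpolation=cv2.INTER_AREA)/255.,o
def run(free=False):
    s=r.read_state();todo(s,[.6582,-.2739,.1282],73.9)
    c=r.camera("side")
    os=[o for o in r.outline_of("flange_b","side") if o["bbox"][0]>290]
    if not os:print("none");return
    m=cv2.morphologyEx(os[0]["mask"].astype(np.uint8),cv2.MORPH_CLOSE,np.ones((3,3))).astype(float)
    G=s["ee_pos"]-R.from_quat(s["eef_rot"]).as_matrix()[:,2]*.008
    # compare only lower boundary: weight left/below part, skip gripper fingers
    v,u=np.mgrid[0:384,0:512];g=proj(c,G)[0];w=((v>g[1]+2)|(u<g[0]-6))&(abs(u-g[0])<40)&(abs(v-g[1])<40)
    def f(q):
        G2=G+np.array([np.cos(YAW),np.sin(YAW),0])*q[1]+np.array([0,0,q[2]]);a,o=rend(c,G2,q[0]);return (abs(a-m)*w).sum()
    for t in range(0,41,4):print(t,round(f([t,0,0]),1),end=" | ")
    b=min((minimize(f,[t,0,0],method="Nelder-Mead",options=dict(initial_simplex=[[t,0,0],[t+5,0,0],[t,.003,0],[t,0,.003]])) for t in(15,22,30)),key=lambda s:s.fun)
    _,o=rend(c,G+np.array([np.cos(YAW),np.sin(YAW),0])*b.x[1]+[0,0,b.x[2]],b.x[0])
    M=plateR(YAW);print("\nfit tilt,dh,dz",b.x.round(4),round(b.fun,1),"origin in plate mm",(M.T@(o-[.6409,-.2689,.105])*1e3).round(1),"score",os[0]["score"])
    for t in(20,24,26,28,30):print(t,(M.T@(rend(c,G,t)[1]-[.6409,-.2689,.105])*1e3).round(1),end=" ")
if __name__=="__main__":run()
E
python3 fit.py
```

```text
t 11.02 pos [ 0.6599 -0.2738  0.1268] tooly 74.14 mm in tool [ 1.6 -0.6 -1.4] tiltz [ 0.006 -0.001 -1.   ] turn 0.004 rad F [ 8.6 -2.6  4.6] w 0.0281 g 20.0
none
```

```bash
python3 - <<'E'
from bench import r
import numpy as np
for n in("side","top"):
    r.camera(n)
    for t in("flange_b","stud_plate","stage"):
        for o in r.outline_of(t,n):print(n,t,round(o["score"],2),np.round(o["bbox"],0),o["mask"].sum())
E
```

```text
side flange_b 0.71 [339. 203.  29.  25.] 356
side flange_b 0.68 [351. 288.  30.  20.] 214
side flange_b 0.64 [205. 214.  29.  27.] 402
side stud_plate 0.76 [332. 214.  39.  29.] 557
side stud_plate 0.25 [204. 213.  26.  29.] 364
side stage 0.75 [328. 227.  58.  55.] 1686
top flange_b 0.95 [132. 242.  39.  45.] 1179
top flange_b 0.86 [190. 246.  38.  38.] 1076
top flange_b 0.4 [320. 176.   4.  13.] 56
top stud_plate 0.68 [314. 179.  16.  14.] 97
top stud_plate 0.3 [239. 140.  20.  28.] 454
top stud_plate 0.25 [321. 175.   4.  11.] 41
top stage 0.56 [312. 186.  11.  24.] 176
```

```bash
sed -i 's/o\["bbox"\]\[0\]>290/abs(o["bbox"][0]-338)<15 and abs(o["bbox"][1]-203)<15/' fit.py; python3 fit.py
```

```text
t 11.52 pos [ 0.6599 -0.2738  0.1268] tooly 74.14 mm in tool [ 1.6 -0.6 -1.4] tiltz [ 0.006 -0.001 -1.   ] turn 0.004 rad F [ 8.3 -3.6  5.3] w 0.0281 g 20.0
0 329.1 | 4 305.9 | 8 274.7 | 12 236.3 | 16 196.3 | 20 150.1 | 24 103.1 | 28 57.8 | 32 47.8 | 36 84.6 | 40 134.1 | 
fit tilt,dh,dz [ 3.13627e+01 -1.00000e-03 -1.80000e-03] 38.8 origin in plate mm [-3.  -0.6 -1.5] score 0.73
20 [-8.3 -0.6  0.1] 24 [-5.8 -0.6 -0.3] 26 [-4.5 -0.6 -0.4] 28 [-3.3 -0.6 -0.4] 30 [-2.  -0.6 -0.5]
```

```bash
python3 -m pendant '[[0.001,0,-0.0006,0],[0,0,0,0],[0,0,0,0.04],[0,0,0,0.04],[0,0,0,0.04],[0,0,0,0]]'; python3 fit.py; python3 -c "
from bench import r
print(r.read_state()['torque'])"
```

```text
time: 12.12
ee_pos: [0.6585, -0.2739, 0.1271]
eef_rot: [0.198, 0.98, -0.001, 0.003]
ft_force: [7.6, -3.2, 3.9]
width: 0.0287
grip_force: 20.5
t 12.12 pos [ 0.6585 -0.2739  0.1271] tooly 67.14 mm in tool [ 0.3 -0.1 -1.1] tiltz [ 0.005 -0.002 -1.   ] turn -0.118 rad F [ 7.6 -3.2  3.9] w 0.0287 g 20.5
0 340.0 | 4 319.0 | 8 292.9 | 12 261.4 | 16 226.0 | 20 184.1 | 24 138.3 | 28 91.5 | 32 56.9 | 36 69.3 | 40 113.5 | 
fit tilt,dh,dz [3.33452e+01 1.80000e-03 8.00000e-04] 51.9 origin in plate mm [ 3.3 -0.  -1. ] score 0.8
20 [-7.1 -0.  -0.3] 24 [-4.6 -0.  -0.6] 26 [-3.3 -0.  -0.7] 28 [-2.1 -0.  -0.8] 30 [-0.8 -0.  -0.8] [-1.10253171 -1.42168302  0.42779172]
```

```bash
python3 -m pendant '[[0,0,0,0.04],[0,0,0,0.04],[0,0,0,0.04],[0,0,0,0]]'; python3 -c "
from bench import r
print(r.read_state()['torque'])"; python3 -m pendant '[[0,0,0,0.04],[0,0,0,0.04],[0,0,0,0]]';python3 -c "
from bench import r
from h import *
s=r.read_state();todo(s,s['ee_pos'],49.2);print(s['torque'])"
```

```text
time: 12.55
ee_pos: [0.6585, -0.2743, 0.1272]
eef_rot: [0.257, 0.967, -0.001, 0.003]
ft_force: [8.1, -4.6, 4.1]
width: 0.0304
grip_force: 21.2
[-1.36199032 -1.38420336  0.60895496]
time: 12.8
ee_pos: [0.6579, -0.2744, 0.1273]
eef_rot: [0.295, 0.956, -0.001, 0.002]
ft_force: [3.3, -3.9, 6.7]
width: 0.0312
grip_force: 26.3
t 12.80 pos [ 0.6579 -0.2744  0.1273] tooly 55.70 mm in tool [0. 0. 0.] tiltz [ 0.004 -0.003 -1.   ] turn 0.114 rad F [ 3.3 -3.9  6.7] w 0.0312 g 26.3
[-1.29487823 -0.80355575  0.96330813]
```

```bash
python3 -m pendant '[[0,0,0,0.04],[0,0,0,0.04],[0,0,0,0]]';python3 -m pendant '[[0,0,0,0.04],[0,0,0,0.03],[0,0,0,0]]';python3 - <<'E'
from bench import r
from h import *
s=r.read_state();todo(s,s['ee_pos'],49.2);print(s['torque'])
c=r.camera("side");g=c["img"].mean(2)
M=plateR(2.8612);o=np.array([.6409,-.2689,.105])
X,Y=np.meshgrid(np.arange(-.02,.062,.001),np.arange(-.06,.0601,.001));w=(np.hypot(X,Y)<.06)&(np.hypot(X,Y)>.026)
for dz in(.006,.0045):
  uv=proj(c,np.c_[X[w],Y[w],0*X[w]+dz]@M.T+o).astype(np.float32)
  I=cv2.remap(g.astype(np.float32),uv[None,:,0].copy(),uv[None,:,1].copy(),cv2.INTER_LINEAR)[0]
  I=np.clip(I,0,150)
  rr=np.hypot(X[w],Y[w]);a=np.arctan2(Y[w],X[w]);out=[]
  for d in range(-6,42,4):
    m=np.ones(len(rr))
    for k in range(3):
        b=(a+np.radians(d)-k*2*np.pi/3+np.pi)%(2*np.pi)-np.pi;t=np.clip(b,0,np.radians(28))
        m[(np.hypot(rr*np.cos(b)-.044,rr*np.sin(b))<.0125)|(np.hypot(rr*np.cos(b)-.044*np.cos(t),rr*np.sin(b)-.044*np.sin(t))<.006)]=0
    out.append((d,round(np.corrcoef(m,I)[0,1],2)))
  print(out)
E
```

```text
time: 13.05
ee_pos: [0.6583, -0.275, 0.1276]
eef_rot: [0.333, 0.943, -0.001, 0.003]
ft_force: [6.1, -5.3, 6.8]
width: 0.0332
grip_force: 29.5
time: 13.3
ee_pos: [0.6588, -0.2755, 0.1279]
eef_rot: [0.365, 0.931, -0.001, 0.004]
ft_force: [7.3, -7.2, 6.2]
width: 0.0343
grip_force: 32.4
t 13.30 pos [ 0.6588 -0.2755  0.1279] tooly 47.17 mm in tool [0. 0. 0.] tiltz [ 0.006 -0.005 -1.   ] turn -0.035 rad F [ 7.3 -7.2  6.2] w 0.0343 g 32.4
[-2.24025111 -1.60439948  1.41243341]
[(-6, np.float64(0.1)), (-2, np.float64(0.05)), (2, np.float64(-0.01)), (6, np.float64(-0.09)), (10, np.float64(-0.15)), (14, np.float64(-0.2)), (18, np.float64(-0.25)), (22, np.float64(-0.29)), (26, np.float64(-0.33)), (30, np.float64(-0.35)), (34, np.float64(-0.32)), (38, np.float64(-0.27))]
[(-6, np.float64(-0.03)), (-2, np.float64(-0.09)), (2, np.float64(-0.15)), (6, np.float64(-0.22)), (10, np.float64(-0.27)), (14, np.float64(-0.32)), (18, np.float64(-0.37)), (22, np.float64(-0.4)), (26, np.float64(-0.41)), (30, np.float64(-0.38)), (34, np.float64(-0.34)), (38, np.float64(-0.27))]
```

```bash
python3 -m pendant '[[0,0,0,0],[0,0,0,0],[0,0,0,0],[0,0,0,0],[0,0,0,0],[0,0,0,0]]' 0.75
python3 -m pendant '[[0,0,-0.02,0],[0,0,-0.03,0],[0,0,-0.04,0],[0,0,-0.04,0],[0,0,-0.03,0],[0.04,0,0,0],[0.04,0,0,0],[0.04,0,0,0]]'
python3 -m pendant '[[0.04,0,0,0],[0.04,0,0,0],[0.04,0,0,0],[0,0,0,0],[0,0,0,0]]'
python3 - <<'E'
from bench import r
from h import *
s=r.read_state();todo(s,[.6588,-.2755,.1279],47.2)
ims=[]
for n in("top","side"):
    c=r.camera(n);u,v=proj(c,[.6409,-.2689,.12])[0].astype(int)
    cv2.imwrite(f"pics/raw_{n}.png",c["img"][:,:,::-1])
    im=cv2.resize(c["img"][v-33:v+33,u-33:u+33,::-1],None,fx=6,fy=6,interpolation=cv2.INTER_CUBIC)
    t=np.linspace(0,2*np.pi,73);M=plateR(2.8612);o=np.array([.6409,-.2689,.105])
    P=np.c_[.063*np.cos(t),.063*np.sin(t),0*t+.006]
    cv2.polylines(im,[((proj(c,P@M.T+o)-[u-33,v-33]+.5)*6).astype(np.int32)],True,(0,255,0),1)
    ims.append(im)
cv2.imwrite("pics/rel.png",np.hstack(ims))
E
```

```text
time: 13.85
ee_pos: [0.6601, -0.271, 0.1274]
eef_rot: [0.364, 0.932, 0.002, 0.003]
ft_force: [10.8, 3.7, 7.3]
width: 0.0626
grip_force: 6.6
time: 14.52
ee_pos: [0.5669, -0.1912, 0.2846]
eef_rot: [0.365, 0.931, -0.0, -0.001]
ft_force: [0.8, 0.5, 1.2]
width: 0.0652
grip_force: 0.0
time: 14.93
ee_pos: [0.4791, -0.1084, 0.2858]
eef_rot: [0.364, 0.932, 0.001, -0.0]
ft_force: [0.8, -0.8, 0.1]
width: 0.0651
grip_force: 0.0
t 14.93 pos [ 0.4791 -0.1084  0.2858] tooly 47.36 mm in tool [-245.7   -1.5  157.5] tiltz [ 0.     0.003 -1.   ] turn 0.003 rad F [ 0.8 -0.8  0.1] w 0.0651 g 0.0
```

View pics/rel.png

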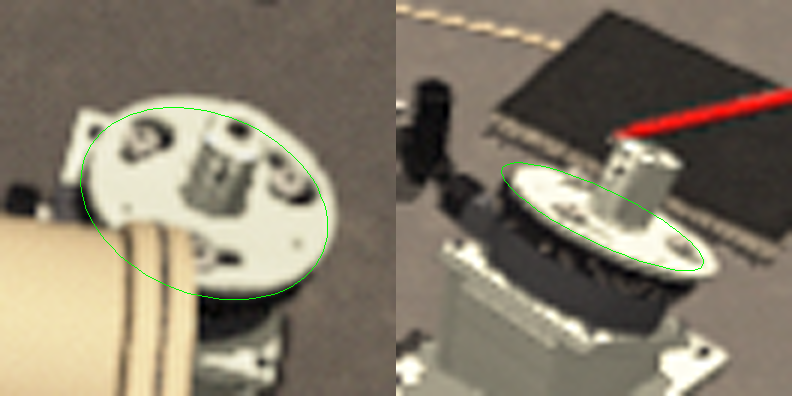

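```bash
cat > pose.py <<'E'
from h import *
M=plateR(2.8612);O=np.array([.6409,-.2689,.105])
def model(q,x,y):
    # flange pose in plate plane q=(px,py,phi ccw rad); studs heads drawn at plate frame
    dx,dy=x-q[0],y-q[1];rr=np.hypot(dx,dy);a=np.arctan2(dy,dx)-q[2];s=lambda v:np.clip(.5-v/.003,0,1)
    m=s(rr-.063)
    for k in range(3):
        b=(a-k*2*np.pi/3+np.pi)%(2*np.pi)-np.pi;t=np.clip(b,0,np.radians(28))
        e=np.hypot(rr*np.cos(b)-.044,rr*np.sin(b))-.0125
        sl=np.hypot(rr*np.cos(b)-.044*np.cos(t),rr*np.sin(b)-.044*np.sin(t))-.006
        m=m*(1-s(np.minimum(e,sl)))
    for k in range(3):
        h=s(np.hypot(x-.044*np.cos(k*2.0944),y-.044*np.sin(k*2.0944))-.008);m=np.maximum(m,.85*h)
    return m
def fit(c,umin=0,phis=(0,-8,-16,-24,-32)):
    g=c["img"].mean(2).astype(np.float32)
    X,Y=[v.ravel() for v in np.meshgrid(np.arange(-.08,.081,.0015),np.arange(-.08,.081,.0015))]
    uv=proj(c,np.c_[X,Y,0*X+.008]@M.T+O).astype(np.float32)
    I=np.clip(cv2.remap(g,uv[None,:,0].copy(),uv[None,:,1].copy(),cv2.INTER_LINEAR)[0],50,170)
    ok=umin(uv) if callable(umin) else uv[:,0]>umin
    def f(q):
        d=np.hypot(X-q[0],Y-q[1]);w=(d<.068)&(d>.029)&ok;return -np.corrcoef(model(q,X[w],Y[w]),I[w])[0,1]
    rs=[]
    for p in phis:
        p=np.radians(p);z=[-.004,0,p];b=minimize(f,z,method="Nelder-Mead",options=dict(initial_simplex=[z,[.002,0,p],[-.004,.004,p],[-.004,0,p+.1]]));rs.append(b)
        print("start %.0f -> px %.1f py %.1f phi %.1f score %.3f"%(np.degrees(p),b.x[0]*1e3,b.x[1]*1e3,np.degrees(b.x[2]),-b.fun))
E
python3 - <<'E'
from pose import *
from bench import r
c=r.camera("top");u0,v0=proj(c,[.6409,-.2689,.12])[0].astype(int)
# arm occludes lower-left of crop: x<200/6, y>210/6
fit(c,lambda uv:~((uv[:,0]<u0-33+34.5)&(uv[:,1]>v0-33+35)))
c=r.camera("side");fit(c)
E
```

```text
start 0 -> px -7.6 py 3.1 phi -8.3 score 0.742
start -8 -> px -7.7 py 3.0 phi -9.0 score 0.741
start -16 -> px -7.7 py 3.0 phi -8.4 score 0.742
start -24 -> px -7.7 py 3.1 phi -8.4 score 0.742
start -32 -> px -7.6 py 3.1 phi -8.4 score 0.742
start 0 -> px -3.7 py 10.1 phi -36.5 score 0.362
start -8 -> px -8.1 py 5.4 phi -8.5 score 0.257
start -16 -> px -5.5 py 8.8 phi -36.4 score 0.365
start -24 -> px -5.1 py 9.9 phi -35.6 score 0.366
start -32 -> px -6.6 py 6.9 phi -38.2 score 0.364
```

```bash
python3 - <<'E'
from pose import *
from bench import r
G=O+M@np.array([-.0077,.003,.036]);T=G-[0,0,.008];print(T.round(4))
todo(r.read_state(),T+[0,0,.1],66.6)
E
```

```text
[ 0.6638 -0.2786  0.1243]
t 15.13 pos [ 0.4807 -0.1112  0.2853] tooly 47.07 mm in tool [-248.1    2.1   61. ] tiltz [-0.001 -0.001 -1.   ] turn -0.341 rad F [-0.6  0.   0.1] w 0.0654 g 0.0
```

```bash
python3 -m pendant '[[-0.0355,0.0003,0,0],[-0.0355,0.0003,0,0],[-0.0355,0.0003,0,0],[-0.0355,0.0003,0,0],[-0.0355,0.0003,0,0],[-0.0355,0.0003,0,0],[-0.0355,0.0003,0,0],[0,0,0.01,-0.085]]'
python3 -m pendant '[[0,0,0.025,-0.085],[0,0,0.025,-0.085],[0,0,0,-0.085],[0,0,0,0],[0,0,0,0]]'
python3 - <<'E'
from pose import *
from bench import r
todo(r.read_state(),[ 0.6638,-0.2786,0.1243],66.6)
E
```

```text
time: 15.8
ee_pos: [0.667, -0.2834, 0.2715]
eef_rot: [0.327, 0.945, -0.003, -0.001]
ft_force: [-1.4, 0.1, -0.7]
width: 0.0652
grip_force: 0.0
time: 16.22
ee_pos: [0.6641, -0.2788, 0.2248]
eef_rot: [0.204, 0.979, -0.0, -0.001]
ft_force: [0.1, 0.7, -0.1]
width: 0.0652
grip_force: 0.0
t 16.22 pos [ 0.6641 -0.2788  0.2248] tooly 66.44 mm in tool [  0.2   0.2 100.5] tiltz [-0.001 -0.001 -1.   ] turn -0.003 rad F [ 0.1  0.7 -0.1] w 0.0652 g 0.0
```

```bash
python3 -m pendant '[[0,0,0.03,0],[0,0,0.03,0],[0,0,0.025,0],[0,0,0.015,0],[0,0,0,0],[0,0,0,0]]'
python3 -m pendant '[[0,0,0,0],[0,0,0,0],[0,0,0,0],[0,0,0,0],[0,0,0,0],[0,0,0,0],[0,0,0,0],[0,0,0,0]]' 0 20
python3 -c "
from bench import r
from h import *
s=r.read_state();todo(s,s['ee_pos'],66.6);print(s['torque'])"
```

```text
time: 16.72
ee_pos: [0.6642, -0.2782, 0.126]
eef_rot: [0.204, 0.979, -0.0, -0.0]
ft_force: [0.7, -0.6, 1.1]
width: 0.0652
grip_force: 0.0
time: 17.38
ee_pos: [0.664, -0.2783, 0.1259]
eef_rot: [0.202, 0.979, -0.0, 0.0]
ft_force: [0.2, -2.2, 0.8]
width: 0.029
grip_force: 19.8
t 17.38 pos [ 0.664  -0.2783  0.1259] tooly 66.63 mm in tool [0. 0. 0.] tiltz [ 0.    -0.001 -1.   ] turn 0.001 rad F [ 0.2 -2.2  0.8] w 0.0290 g 19.8
[-0.67424974 -0.0692286   0.25547984]
```

```bash
python3 -m pendant '[[0.0018,0.0005,-0.001,0],[0.0018,0.0005,-0.001,0],[0.0017,0.0005,-0.001,0],[0.0017,0.0006,-0.001,0],[0,0,0,0],[0,0,0,0]]'
python3 - <<'E'
from pose import *
from bench import r
s=r.read_state();todo(s,s['ee_pos'],66.6);print(s['torque'])
d=s['ee_pos']-np.array([.664,-.2783,.1259]);print("moved plate mm",(M.T@d*1e3).round(1))
E
```

```text
time: 17.88
ee_pos: [0.6585, -0.2726, 0.1299]
eef_rot: [0.202, 0.979, 0.0, 0.0]
ft_force: [3.0, -0.4, 2.3]
width: 0.0285
grip_force: 19.7
t 17.88 pos [ 0.6585 -0.2726  0.1299] tooly 66.66 mm in tool [0. 0. 0.] tiltz [ 0.     0.001 -1.   ] turn 0.001 rad F [ 3.  -0.4  2.3] w 0.0285 g 19.7
[-0.35030784 -0.44183388  0.15412618]
moved plate mm [ 7.9 -4.   0. ]
```

```bash
python3 -m pendant '[[0,-0.0005,0,0.03],[0,0,0,0.03],[0,0,0,0.03],[0,0,0,0]]'; python3 -m pendant '[[0,0,0,0.03],[0,0,0,0.03],[0,0,0,0]]'
python3 - <<'E'
from pose import *
from bench import r
s=r.read_state();todo(s,s['ee_pos'],49.2);print(s['torque'])
d=s['ee_pos']-np.array([.664,-.2783,.1259]);print("moved plate mm",(M.T@d*1e3).round(1))
E
```

```text
time: 18.22
ee_pos: [0.6596, -0.2738, 0.1306]
eef_rot: [0.247, 0.969, -0.0, 0.002]
ft_force: [6.2, -2.9, 2.6]
width: 0.0293
grip_force: 20.8
time: 18.47
ee_pos: [0.6592, -0.2736, 0.1304]
eef_rot: [0.276, 0.961, -0.0, 0.001]
ft_force: [5.5, -2.1, 3.0]
width: 0.0302
grip_force: 21.1
t 18.47 pos [ 0.6592 -0.2736  0.1304] tooly 58.00 mm in tool [0. 0. 0.] tiltz [ 0.002 -0.001 -1.   ] turn 0.154 rad F [ 5.5 -2.1  3. ] w 0.0302 g 21.1
[-0.93626554 -1.02695572  0.54493237]
moved plate mm [ 7.3 -3.2  1. ]
```

```bash
python3 -m pendant '[[-0.001,0,0.0005,0],[0,0,0,0],[0,0,0,0]]'; python3 -m pendant '[[0,0,0,0.03],[0,0,0,0.03],[0,0,0,0]]'
python3 - <<'E'
from pose import *
from bench import r
s=r.read_state();todo(s,s['ee_pos'],49.2);print(s['torque'])
d=s['ee_pos']-np.array([.664,-.2783,.1259]);print("moved plate mm",(M.T@d*1e3).round(1))
E
```

```text
time: 18.72
ee_pos: [0.6598, -0.274, 0.1299]
eef_rot: [0.275, 0.961, 0.0, 0.001]
ft_force: [4.3, -1.3, 4.8]
width: 0.03
grip_force: 20.5
time: 18.97
ee_pos: [0.6596, -0.2739, 0.1297]
eef_rot: [0.304, 0.953, 0.0, 0.001]
ft_force: [3.6, -0.1, 4.6]
width: 0.031
grip_force: 22.3
t 18.97 pos [ 0.6596 -0.2739  0.1297] tooly 54.59 mm in tool [0. 0. 0.] tiltz [ 0.001 -0.    -1.   ] turn 0.094 rad F [ 3.6 -0.1  4.6] w 0.0310 g 22.3
[-0.68366464 -0.68157537  0.74983054]
moved plate mm [ 6.6 -3.   0.6]
```

```bash
python3 -m pendant '[[0,0,0,0.03],[0,0,0,0.03],[0,0,0,0]]' 0 35; python3 -m pendant '[[-0.001,0,0.0005,0],[-0.001,0,0.0005,0],[0,0,0,0]]';python3 -m pendant '[[0,0.001,0,0],[0,0.001,0,0],[0,0,0,0]]';python3 -m pendant '[[0,-0.002,0,0],[0,-0.002,0,0],[0,0,0,0]]'
python3 - <<'E'
from pose import *
from bench import r
s=r.read_state();todo(s,s['ee_pos'],49.2);print(s['torque'])
d=s['ee_pos']-np.array([.664,-.2783,.1259]);print("moved plate mm",(M.T@d*1e3).round(1))
E
```

```text
time: 19.22
ee_pos: [0.6593, -0.2738, 0.1297]
eef_rot: [0.332, 0.943, -0.0, 0.0]
ft_force: [1.8, -0.5, 6.2]
width: 0.0313
grip_force: 41.0
time: 19.47
ee_pos: [0.6597, -0.2742, 0.1293]
eef_rot: [0.331, 0.944, 0.001, -0.002]
ft_force: [-7.9, 6.3, 16.0]
width: 0.0318
grip_force: 40.0
time: 19.72
ee_pos: [0.6597, -0.2742, 0.1293]
eef_rot: [0.332, 0.943, -0.0, -0.002]
ft_force: [-11.7, 3.3, 17.8]
width: 0.0316
grip_force: 40.1
time: 19.97
ee_pos: [0.6596, -0.2743, 0.1294]
eef_rot: [0.33, 0.944, 0.002, -0.001]
ft_force: [-3.4, 8.4, 14.9]
width: 0.0314
grip_force: 39.8
t 19.97 pos [ 0.6596 -0.2743  0.1294] tooly 51.42 mm in tool [0. 0. 0.] tiltz [-0.     0.004 -1.   ] turn 0.039 rad F [-3.4  8.4 14.9] w 0.0314 g 39.8
[1.01289887 1.36762871 1.24817937]
moved plate mm [ 6.4 -2.6  0.4]
```

```bash
python3 -m pendant '[[0.001,0.001,-0.0005,0],[0.0007,0.001,-0.0007,0],[0,0,0,0.03],[0,0,0,0.03],[0,0,0,0]]';python3 -m pendant '[[0,0,0,0.03],[0,0,0,0.03],[0,0,0,0.03],[0,0,0,0]]'
python3 - <<'E'
from pose import *
from bench import r
s=r.read_state();todo(s,s['ee_pos'],49.2);print(s['torque'])
d=s['ee_pos']-np.array([.664,-.2783,.1259]);print("moved plate mm",(M.T@d*1e3).round(1))
E
```

```text
time: 20.38
ee_pos: [0.659, -0.274, 0.1296]
eef_rot: [0.36, 0.933, -0.0, -0.001]
ft_force: [-0.0, 1.1, 7.1]
width: 0.0325
grip_force: 43.3
time: 20.72
ee_pos: [0.6591, -0.2741, 0.1297]
eef_rot: [0.402, 0.916, -0.0, -0.0]
ft_force: [0.9, 0.5, 7.4]
width: 0.0347
grip_force: 47.8
t 20.72 pos [ 0.6591 -0.2741  0.1297] tooly 42.65 mm in tool [0. 0. 0.] tiltz [-0.001 -0.    -1.   ] turn -0.114 rad F [0.9 0.5 7.4] w 0.0347 g 47.8
[-0.83608977  0.4348835   2.02856101]
moved plate mm [ 7.  -2.7  0.4]
```

Release, retreat and measure.

```bash
python3 -m pendant '[[0,0,0,-0.06],[0,0,0,0],[0,0,0,0],[0,0,0,0],[0,0,0,0],[0,0,0,0]]' 0.75 20
python3 -m pendant '[[0,0,-0.02,0],[0,0,-0.03,0],[0,0,-0.04,0],[0,0,-0.04,0],[0,0,-0.03,0],[0.04,0,0,0],[0.04,0,0,0],[0.04,0,0,0]]'
python3 -m pendant '[[0.04,0,0,0],[0.04,0,0,0],[0.04,0,0,0],[0,0,0,0],[0,0,0,0]]'
python3 - <<'E'
from pose import *
from bench import r
todo(r.read_state(),[.66,-.274,.129],49)
c=r.camera("top");u0,v0=proj(c,[.6409,-.2689,.12])[0].astype(int)
fit(c,lambda uv:~((uv[:,0]<u0-33+34.5)&(uv[:,1]>v0-33+35)))
E
```

```text
time: 21.22
ee_pos: [0.6592, -0.2741, 0.1291]
eef_rot: [0.375, 0.927, 0.0, -0.0]
ft_force: [0.5, 0.2, 0.4]
width: 0.0627
grip_force: 0.4
time: 21.88
ee_pos: [0.5719, -0.1908, 0.2889]
eef_rot: [0.375, 0.927, -0.0, 0.0]
ft_force: [0.4, 0.7, 1.8]
width: 0.0652
grip_force: 0.0
time: 22.3
ee_pos: [0.4857, -0.1058, 0.29]
eef_rot: [0.373, 0.928, 0.002, 0.0]
ft_force: [0.6, 0.7, 1.1]
width: 0.0654
grip_force: 0.0
t 22.30 pos [ 0.4857 -0.1058  0.29  ] tooly 46.18 mm in tool [-242.3   -1.3  160.8] tiltz [ 0.002  0.004 -1.   ] turn -0.049 rad F [0.6 0.7 1.1] w 0.0654 g 0.0
start 0 -> px -2.5 py -2.1 phi -12.0 score 0.690
start -8 -> px -2.2 py -1.9 phi -12.4 score 0.689
start -16 -> px -2.5 py -2.1 phi -12.3 score 0.690
start -24 -> px -2.5 py -2.2 phi -12.4 score 0.691
start -32 -> px -2.6 py -2.1 phi -12.2 score 0.690
```

```bash
python3 - <<'E'
from pose import *
from bench import r
T=O+M@np.array([-.0025,-.0021,.036])-[0,0,.008];print(T.round(4))
todo(r.read_state(),T+[0,0,.1],63.3)
a=np.radians(63.3);d=M@np.array([2.5,2.1,0]);print("shift tool", d@[-np.sin(a),np.cos(a),0],d@[np.cos(a),np.sin(a),0],-d[2])
E
```

```text
[ 0.6609 -0.2725  0.1269]
t 22.35 pos [ 0.4865 -0.1071  0.2899] tooly 46.07 mm in tool [-240.3    1.7   62.9] tiltz [ 0.002  0.002 -1.   ] turn -0.301 rad F [ 1.4  0.  -0.4] w 0.0652 g 0.0
shift tool 1.7403286541712928 -2.463484559616792 -1.2499999999999998
```

```bash
python3 -m pendant '[[-0.0343,0,0,0],[-0.0343,0,0,0],[-0.0343,0,0,0],[-0.0343,0,0,0],[-0.0343,0,0,0],[-0.0343,0,0,0],[-0.0343,0,0,0],[0,0,0.01,-0.1]]'
python3 -m pendant '[[0,0,0.025,-0.1],[0,0,0.025,-0.1],[0,0,0.03,0],[0,0,0.03,0],[0,0,0.025,0],[0,0,0.015,0],[0,0,0,0],[0,0,0,0]]'
python3 -m pendant '[[0,0,0,0],[0,0,0,0],[0,0,0,0],[0,0,0,0],[0,0,0,0],[0,0,0,0],[0,0,0,0],[0,0,0,0]]' 0 40
python3 -c "
from bench import r
from h import *
s=r.read_state();todo(s,[.6597,-.2737,.1269],63.3);print(s['torque'])"
```

```text
time: 23.02
ee_pos: [0.662, -0.2807, 0.2755]
eef_rot: [0.33, 0.944, -0.003, -0.001]
ft_force: [-0.4, 0.3, -1.1]
width: 0.0651
grip_force: 0.0
time: 23.68
ee_pos: [0.659, -0.2758, 0.1275]
eef_rot: [0.232, 0.973, -0.001, -0.001]
ft_force: [1.0, 0.2, 1.2]
width: 0.0651
grip_force: 0.0
time: 24.35
ee_pos: [0.6596, -0.2744, 0.13]
eef_rot: [0.232, 0.973, -0.0, 0.0]
ft_force: [0.4, 0.6, 4.1]
width: 0.0292
grip_force: 38.3
t 24.35 pos [ 0.6596 -0.2744  0.13  ] tooly 63.21 mm in tool [0.2 0.6 3.1] tiltz [ 0.001 -0.    -1.   ] turn -0.002 rad F [0.4 0.6 4.1] w 0.0292 g 38.3
[-0.18814794  0.15234212  0.07061757]
```

```bash
cat > st.py <<'E'
from pose import *
from bench import r
s=r.read_state();todo(s,s['ee_pos'],49.2);d=s['ee_pos']-np.array([.6596,-.2744,.13])
print("moved plate mm",(M.T@d*1e3).round(1),"F plate",(M.T@s['ft_force']).round(1),"T plate",(M.T@s['torque']).round(2))
E
python3 -m pendant '[[0,0,0,-0.05],[0.0009,-0.0012,-0.0006,0],[0.0008,-0.0013,-0.0006,0],[0,0,0,0],[0,0,0,0]]'; python3 st.py
python3 -m pendant '[[0,0,0,0.03],[0,0,0,0.03],[0,0,0,0.03],[0,0,0,0]]'; python3 st.py
```

```text
time: 24.77
ee_pos: [0.6571, -0.2758, 0.1308]
eef_rot: [0.208, 0.978, 0.0, 0.0]
ft_force: [3.1, 0.2, 0.1]
width: 0.0282
grip_force: 38.9
t 24.77 pos [ 0.6571 -0.2758  0.1308] tooly 66.02 mm in tool [0. 0. 0.] tiltz [ 0.001  0.    -1.   ] turn 0.294 rad F [3.1 0.2 0.1] w 0.0282 g 38.9
moved plate mm [ 2.2  2.1 -0.4] F plate [-2.5 -1.   1.6] T plate [-0.08  0.68  0.16]
time: 25.1
ee_pos: [0.6579, -0.2766, 0.1315]
eef_rot: [0.252, 0.968, -0.001, 0.002]
ft_force: [6.3, -1.9, 2.1]
width: 0.0289
grip_force: 40.9
t 25.10 pos [ 0.6579 -0.2766  0.1315] tooly 60.85 mm in tool [0. 0. 0.] tiltz [ 0.003 -0.002 -1.   ] turn 0.203 rad F [ 6.3 -1.9  2.1] w 0.0289 g 40.9
moved plate mm [1.6 2.6 0.8] F plate [-4.7  0.1  5.1] T plate [1.11 1.35 0.46]
```

```bash
python3 -m pendant '[[-0.0005,0,0.0005,0.03],[0,0,0,0.03],[0,0,0,0.03],[0,0,0,0]]'; python3 st.py
python3 -m pendant '[[0,0,0,0.03],[0,0,0,0.03],[0,0,0,0]]'; python3 st.py
```

```text
time: 25.43
ee_pos: [0.658, -0.2764, 0.1308]
eef_rot: [0.294, 0.956, -0.001, 0.001]
ft_force: [5.4, 0.8, 4.7]
width: 0.0297
grip_force: 42.9
t 25.43 pos [ 0.658  -0.2764  0.1308] tooly 55.76 mm in tool [0. 0. 0.] tiltz [ 0.001 -0.002 -1.   ] turn 0.114 rad F [5.4 0.8 4.7] w 0.0297 g 42.9
moved plate mm [1.3 2.3 0.2] F plate [-2.  -2.2  6.6] T plate [1.3  0.78 0.57]
time: 25.68
ee_pos: [0.6578, -0.2761, 0.1306]
eef_rot: [0.323, 0.947, -0.0, 0.001]
ft_force: [4.1, 0.8, 4.4]
width: 0.0308
grip_force: 44.5
t 25.68 pos [ 0.6578 -0.2761  0.1306] tooly 52.37 mm in tool [0. 0. 0.] tiltz [ 0.001 -0.001 -1.   ] turn 0.055 rad F [4.1 0.8 4.4] w 0.0308 g 44.5
moved plate mm [ 1.4  2.2 -0.2] F plate [-1.1 -1.9  5.7] T plate [1.32 0.55 0.79]
```

```bash
python3 -m pendant '[[0,0.0015,-0.001,0.03],[0,-0.003,0,0],[0.0015,0.0015,0,0],[-0.003,0,0.0005,0],[0.0015,0.0015,0,0],[0,-0.0015,0,0]]' 0 55; python3 st.py
python3 -m pendant '[[0.0015,0,-0.0005,0.03],[-0.0015,0.002,0,0],[0,-0.004,0,0],[0,0.002,0,0.03],[0,0,0,0]]'; python3 st.py
```

```text
time: 26.18
ee_pos: [0.6577, -0.2759, 0.1307]
eef_rot: [0.336, 0.942, -0.0, 0.0]
ft_force: [8.5, 3.2, 2.6]
width: 0.0304
grip_force: 62.1
t 26.18 pos [ 0.6577 -0.2759  0.1307] tooly 50.76 mm in tool [0. 0. 0.] tiltz [ 0.001 -0.001 -1.   ] turn 0.027 rad F [8.5 3.2 2.6] w 0.0304 g 62.1
moved plate mm [ 1.5  1.9 -0.1] F plate [-5.1 -5.4  5.9] T plate [1.51 0.89 1.17]
time: 26.6
ee_pos: [0.6575, -0.2757, 0.1308]
eef_rot: [0.364, 0.931, 0.0, -0.0]
ft_force: [5.1, 0.9, 1.0]
width: 0.0317
grip_force: 67.4
t 26.60 pos [ 0.6575 -0.2757  0.1308] tooly 47.26 mm in tool [0. 0. 0.] tiltz [-0.  0. -1.] turn -0.034 rad F [5.1 0.9 1. ] w 0.0317 g 67.4
moved plate mm [ 1.8  1.8 -0.1] F plate [-3.5 -2.3  3.2] T plate [2.52 0.57 1.45]
```

```bash
python3 -m pendant '[[0,0.0015,-0.0005,0.04],[0,-0.003,0,0],[0,0.0015,0,0.04],[0.0015,0,0,0],[-0.003,0,0,0],[0.0015,0,0,0.04],[0,0,0,0]]' 0 58; python3 st.py
python3 -m pendant '[[0,0,0,-0.03],[0,0,0,0],[0,0,0,0],[0,0,0,0],[0,0,0,0]]' 0.75 40
python3 -m pendant '[[0,0,-0.03,0],[0,0,-0.04,0],[0,0,-0.04,0],[0,0,-0.03,0],[0.04,0,0,0],[0.04,0,0,0],[0.04,0,0,0],[0.04,0,0,0]]'
python3 -m pendant '[[0.04,0,0,0],[0.04,0,0,0],[0,0,0,0],[0,0,0,0]]'
python3 - <<'E'
from pose import *
from bench import r
todo(r.read_state(),[.66,-.274,.129],49)
c=r.camera("top");u0,v0=proj(c,[.6409,-.2689,.12])[0].astype(int);cv2.imwrite("pics/raw3.png",c["img"][:,:,::-1])
fit(c,lambda uv:~((uv[:,0]<u0-33+34.5)&(uv[:,1]>v0-33+35)))
E
```

```text
time: 27.18
ee_pos: [0.6575, -0.2752, 0.1311]
eef_rot: [0.419, 0.908, 0.0, -0.0]
ft_force: [5.4, 2.2, -0.3]
width: 0.0331
grip_force: 77.0
t 27.18 pos [ 0.6575 -0.2752  0.1311] tooly 40.40 mm in tool [0. 0. 0.] tiltz [-0.     0.001 -1.   ] turn -0.154 rad F [ 5.4  2.2 -0.3] w 0.0331 g 77.0
moved plate mm [2.2 1.4 0.1] F plate [-4.1 -3.6  2. ] T plate [2.77 0.35 1.89]
time: 27.6
ee_pos: [0.6564, -0.2766, 0.1313]
eef_rot: [0.408, 0.913, 0.0, -0.0]
ft_force: [-0.2, 0.8, 0.6]
width: 0.0586
grip_force: 0.0
time: 28.27
ee_pos: [0.5485, -0.1565, 0.2707]
eef_rot: [0.407, 0.913, -0.0, -0.001]
ft_force: [0.0, 1.0, 1.7]
width: 0.065
grip_force: 0.0
time: 28.6
ee_pos: [0.4957, -0.0956, 0.2722]
eef_rot: [0.405, 0.914, 0.003, -0.0]
ft_force: [0.3, -1.0, 0.3]
width: 0.0652
grip_force: 0.0
t 28.60 pos [ 0.4957 -0.0956  0.2722] tooly 42.21 mm in tool [-242.8    1.2  142.6] tiltz [ 0.002  0.005 -1.   ] turn -0.119 rad F [ 0.3 -1.   0.3] w 0.0652 g 0.0
start 0 -> px -2.5 py 0.9 phi -19.2 score 0.728
start -8 -> px -2.6 py 0.8 phi -19.1 score 0.728
start -16 -> px -2.5 py 0.9 phi -19.1 score 0.728
start -24 -> px -2.5 py 0.9 phi -19.3 score 0.728
start -32 -> px -2.5 py 0.8 phi -19.2 score 0.727
```

```bash
python3 - <<'E'
from pose import *
from bench import r
T=O+M@np.array([-.0025,.0009,.036])-[.0012,.0012,.006];print(T.round(4))
todo(r.read_state(),T+[0,0,.1],57.1)
E
```

```text
[ 0.6588 -0.2765  0.1289]
t 28.65 pos [ 0.4964 -0.0972  0.272 ] tooly 42.07 mm in tool [-2.42e+02  2.00e-01  4.29e+01] tiltz [ 0.001  0.002 -1.   ] turn -0.262 rad F [ 0.6 -0.1  0.2] w 0.0653 g 0.0
```

```bash
python3 -m pendant '[[-0.0345,0,0,0],[-0.0345,0,0,0],[-0.0345,0,0,0],[-0.0345,0,0,0],[-0.0345,0,0,0],[-0.0345,0,0,0],[-0.035,0,0,0],[0,0,0,-0.1]]'
python3 -m pendant '[[0,0,0.02,-0.1],[0,0,0.023,-0.062],[0,0,0.03,0],[0,0,0.03,0],[0,0,0.025,0],[0,0,0.015,0],[0,0,0,0],[0,0,0,0]]'
python3 -m pendant '[[0,0,0,0],[0,0,0,0],[0,0,0,0],[0,0,0,0],[0,0,0,0],[0,0,0,0],[0,0,0,0],[0,0,0,0]]' 0 45; python3 st.py
```

```text
time: 29.32
ee_pos: [0.6592, -0.285, 0.2655]
eef_rot: [0.364, 0.931, -0.003, -0.003]
ft_force: [-0.7, -0.5, -1.7]
width: 0.0652
grip_force: 0.0
time: 29.98
ee_pos: [0.6582, -0.2795, 0.1274]
eef_rot: [0.285, 0.959, -0.001, -0.001]
ft_force: [0.1, 0.5, 0.3]
width: 0.065
grip_force: 0.0
time: 30.65
ee_pos: [0.659, -0.2778, 0.1295]
eef_rot: [0.284, 0.959, -0.0, 0.001]
ft_force: [1.4, 1.2, 4.3]
width: 0.0302
grip_force: 43.1
t 30.65 pos [ 0.659  -0.2778  0.1295] tooly 57.03 mm in tool [0. 0. 0.] tiltz [ 0.001 -0.001 -1.   ] turn 0.137 rad F [1.4 1.2 4.3] w 0.0302 g 43.1
moved plate mm [-0.5  3.5 -0.2] F plate [ 1.3 -1.5  4.3] T plate [ 0.26 -0.1  -0.12]
```

```bash
python3 -m pendant '[[0.0012,0,-0.001,0.04],[0,0,0,0.04],[0,0.001,0,0.04],[0,-0.002,0,0.04],[0,0.001,0,0.04],[0,0,0,0]]' 0 55; python3 st.py
python3 -m pendant '[[0,0.0015,-0.0003,0.04],[0,-0.003,0,0],[0,0.0015,0,0.04],[0.0015,0,0,0],[-0.003,0,0,0.04],[0.0015,0,0,0],[0,0,0,0]]' 0 58; python3 st.py
```

```text
time: 31.15
ee_pos: [0.6581, -0.2768, 0.13]
eef_rot: [0.378, 0.926, -0.001, 0.001]
ft_force: [2.4, 0.7, 3.2]
width: 0.0317
grip_force: 60.2
t 31.15 pos [ 0.6581 -0.2768  0.13  ] tooly 45.64 mm in tool [0. 0. 0.] tiltz [ 0.    -0.002 -1.   ] turn -0.062 rad F [2.4 0.7 3.2] w 0.0317 g 60.2
moved plate mm [ 0.7  2.7 -0.4] F plate [-0.3 -1.3  3.9] T plate [ 2.08 -0.15  0.59]
time: 31.73
ee_pos: [0.6577, -0.2764, 0.1301]
eef_rot: [0.431, 0.902, -0.0, 0.0]
ft_force: [1.4, 0.9, 3.6]
width: 0.0334
grip_force: 70.5
t 31.73 pos [ 0.6577 -0.2764  0.1301] tooly 38.91 mm in tool [0. 0. 0.] tiltz [ 0. -0. -1.] turn -0.180 rad F [1.4 0.9 3.6] w 0.0334 g 70.5
moved plate mm [ 1.1  2.5 -0.6] F plate [ 0.8 -1.2  3.6] T plate [ 2.44 -0.33  1.3 ]
```

```bash
python3 -m pendant '[[0,0.001,0,0.04],[0,-0.002,0,0.04],[0,0.001,0,0]]'; python3 st.py
python3 -m pendant '[[0,0,0,-0.02],[0,0,0,0],[0,0,0,0],[0,0,0,0],[0,0,0,0]]' 0.75 40
python3 -m pendant '[[0,0,-0.03,0],[0,0,-0.04,0],[0,0,-0.04,0],[0,0,-0.03,0],[0.04,0,0,0],[0.04,0,0,0],[0.04,0,0,0],[0.04,0,0,0]]'
python3 -m pendant '[[0.04,0,0,0],[0.04,0,0,0],[0,0,0,0]]'
python3 - <<'E'
from pose import *
from bench import r
todo(r.read_state(),[.66,-.274,.129],49)
c=r.camera("top");u0,v0=proj(c,[.6409,-.2689,.12])[0].astype(int);cv2.imwrite("pics/raw4.png",c["img"][:,:,::-1])
fit(c,lambda uv:~((uv[:,0]<u0-33+34.5)&(uv[:,1]>v0-33+35)),(-12,-24,-32))
E
```

```text
time: 31.98
ee_pos: [0.6579, -0.2765, 0.1303]
eef_rot: [0.468, 0.884, 0.0, 0.0]
ft_force: [1.2, -1.2, 5.3]
width: 0.0357
grip_force: 72.8
t 31.98 pos [ 0.6579 -0.2765  0.1303] tooly 34.19 mm in tool [0. 0. 0.] tiltz [ 0.001 -0.    -1.   ] turn -0.262 rad F [ 1.2 -1.2  5.3] w 0.0357 g 72.8
moved plate mm [ 1.   2.5 -0.3] F plate [1.3 0.8 5.3] T plate [ 2.35 -0.65  1.04]
time: 32.4
ee_pos: [0.6586, -0.2764, 0.1303]
eef_rot: [0.46, 0.888, 0.001, 0.001]
ft_force: [8.2, 2.7, 5.3]
width: 0.0602
grip_force: 4.4
time: 33.07
ee_pos: [0.563, -0.1455, 0.2684]
eef_rot: [0.461, 0.888, -0.0, -0.001]
ft_force: [0.3, 0.7, 1.1]
width: 0.0652
grip_force: 0.0
time: 33.32
ee_pos: [0.5172, -0.0736, 0.269]
eef_rot: [0.455, 0.89, 0.003, -0.003]
ft_force: [0.0, 0.2, -0.5]
width: 0.0653
grip_force: 0.0
t 33.32 pos [ 0.5172 -0.0736  0.269 ] tooly 35.84 mm in tool [-247.1   -1.9  138.2] tiltz [-0.003  0.007 -1.   ] turn -0.230 rad F [ 0.   0.2 -0.5] w 0.0653 g 0.0
start -12 -> px -2.3 py 1.5 phi -23.1 score 0.765
start -24 -> px -2.3 py 1.5 phi -23.6 score 0.765
start -32 -> px -2.3 py 1.5 phi -23.1 score 0.765
```

```bash
python3 -m pendant '[[-0.04,0,0,0],[-0.04,0,0,0],[-0.04,0,0,0],[-0.04,0,0,0],[-0.04,0,0,0],[-0.04,0,0,0],[0,0,0,-0.11],[0,0,0.02,-0.1]]'
python3 -m pendant '[[0,0,0.02,-0.1],[0,0,0.03,0],[0,0,0.03,0],[0,0,0.03,0],[0,0,0.01,0],[0,0,0,0]]'; python3 st.py
```

```text
time: 34.03
ee_pos: [0.6577, -0.2853, 0.25]
eef_rot: [0.366, 0.931, -0.002, 0.0]
ft_force: [0.2, 0.3, 1.5]
width: 0.0652
grip_force: 0.0
time: 34.53
ee_pos: [0.6571, -0.2801, 0.1279]
eef_rot: [0.319, 0.948, -0.0, -0.001]
ft_force: [-0.3, 0.8, 1.4]
width: 0.0656
grip_force: 0.0
t 34.53 pos [ 0.6571 -0.2801  0.1279] tooly 52.85 mm in tool [0. 0. 0.] tiltz [-0.003  0.    -1.   ] turn 0.064 rad F [-0.3  0.8  1.4] w 0.0656 g 0.0
moved plate mm [-0.4  6.1 -2.2] F plate [ 1.1 -0.6  1. ] T plate [ 0.02  0.04 -0.03]
```

```bash
python3 -m pendant '[[0.0015,0.0034,-0.002,0],[0,0,0,0],[0,0,0,0],[0,0,0,0],[0,0,0,0],[0,0,0,0],[0,0,0,0]]' 0 55
python3 -m pendant '[[0,0,-0.0005,0.05],[0,0,0,0.05],[0,0.001,0,0.05],[0,-0.002,0,0.05],[0,0.001,0,0.05],[0,0.001,0,0.05],[0,-0.002,0,0.05],[0,0.001,0,0]]' 0 58; python3 st.py
```

```text
time: 35.12
ee_pos: [0.6593, -0.2752, 0.1326]
eef_rot: [0.317, 0.948, -0.0, 0.0]
ft_force: [-1.3, 0.7, 4.3]
width: 0.0308
grip_force: 50.6
time: 35.78
ee_pos: [0.6602, -0.2757, 0.1339]
eef_rot: [0.477, 0.879, -0.001, 0.002]
ft_force: [-2.2, -3.8, 6.6]
width: 0.0344
grip_force: 68.2
t 35.78 pos [ 0.6602 -0.2757  0.1339] tooly 33.00 mm in tool [0. 0. 0.] tiltz [ 0.002 -0.004 -1.   ] turn -0.283 rad F [-2.2 -3.8  6.6] w 0.0344 g 68.2
moved plate mm [1.2 1.1 3.8] F plate [4.2 4.3 5.1] T plate [ 3.15 -0.59  1.05]
```

```bash
python3 -m pendant '[[0,0,0,-0.02],[0,0,0,0],[0,0,0,0],[0,0,0,0],[0,0,0,0]]' 0.75 40
python3 -m pendant '[[0,0,-0.03,0],[0,0,-0.04,0],[0,0,-0.04,0],[0,0,-0.03,0],[0.04,0,0,0],[0.04,0,0,0],[0.04,0,0,0],[0.04,0,0,0]]'
python3 -m pendant '[[0.04,0,0,0],[0.04,0,0,0],[0,0,0,0]]'
python3 - <<'E'
from pose import *
from bench import r
todo(r.read_state(),[.66,-.274,.129],49)
c=r.camera("top");u0,v0=proj(c,[.6409,-.2689,.12])[0].astype(int)
fit(c,lambda uv:~((uv[:,0]<u0-33+34.5)&(uv[:,1]>v0-33+35)),(-12,-24,-32))
E
```

```text
time: 36.2
ee_pos: [0.6592, -0.2745, 0.1322]
eef_rot: [0.469, 0.883, 0.0, -0.0]
ft_force: [-0.0, 0.1, -0.8]
width: 0.0598
grip_force: 0.0
time: 36.87
ee_pos: [0.5686, -0.1414, 0.2717]
eef_rot: [0.469, 0.883, 0.0, -0.001]
ft_force: [0.5, 1.4, 1.7]
width: 0.0653
grip_force: 0.0
time: 37.12
ee_pos: [0.5301, -0.0766, 0.2729]
eef_rot: [0.464, 0.886, 0.002, -0.001]
ft_force: [0.7, 0.2, 0.2]
width: 0.0652
grip_force: 0.0
t 37.12 pos [ 0.5301 -0.0766  0.2729] tooly 34.70 mm in tool [-236.9   -5.9  142.9] tiltz [-0.001  0.005 -1.   ] turn -0.250 rad F [0.7 0.2 0.2] w 0.0652 g 0.0
start -12 -> px -1.9 py -0.4 phi -26.2 score 0.750
start -24 -> px -2.0 py -0.6 phi -26.3 score 0.750
start -32 -> px -2.0 py -0.4 phi -26.3 score 0.751
```

φ ≈ −26.3° against the full −28°, and the offset is about 2 mm, so the studs are at the slot ends. Handing in.

```bash
python3 -c "
from bench import r
print(r.close_job())"
```

```text
the job is handed in; nothing more can be done
None
```

I put flange_b on the stud plate, turned it clockwise to about 26° of 28° with its axis about 2 mm off centre (top camera), let go and handed the job in at about 37 s; no verdict came back, and I did not re-measure the bystanders at the end.

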